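Close the draught shield and tare the dye balance

TASK

The pot for a new dye batch stands on the weighing balance: with the fingertips, gently push the open glass side pane (on your left) and the open glass top pane of its draught shield fully shut, and then press the green tare key all the way down and let it come up again. Do not pinch the blue handles of the panes, do not press the red power key, and leave the pot on the pan and the things standing around the balance as they are.

Things in the scene. Friction and masses are not known exactly. Their poses are not given: they have to be found in the camera images.
- balance: White precision balance, 330 deep (x) x 210 wide (y) x 231 high over its top handle, fixed; yaw within 0.25 rad of facing the robot. Origin: centre of its footprint on the work surface; +x to its back, +y to its left (your left as you face its keypad), z up. Its low keypad deck (x -165 to -55 mm, top at z 46) has a display in the middle (84 wide, x -148 to -96, to z 58).
- chamber_top (a point): Centre of the roof opening of the glass weighing chamber, at balance x 20, y 0, z 205 mm; the chamber reaches 75 to the front and back and 96 to either side of it. Behind it stands a white column 70 deep, as high. The pan (90 across, top at z 60 mm) lies straight below. Panes slide to the back to open, along the column. Each blue handle is near its pane's front edge.
- side_pane (a joint): Left glass side pane (150 x 5 x 150 mm), sliding along the balance's x on its left outside face. 0 = fully shut, grows to 0.10 m as it slides to the back; starts open 0.05 to 0.095. It stays where it is left; sliding takes about 1 to 2 N; a fixed stop at 0.
- side_pull (a point): Centre of the rear face of the side pane's blue upright handle, which is pushed to the front (balance -x) to shut the pane. The handle is 12 thick (x), stands 24 out from the pane (y), 46 high (z 149 to 195 mm); this point is 12 from the glass. Axes as the balance's. Pane shut: it lies at balance x -35, y 108, z 172 mm.
- top_pane (a joint): Glass top pane (150 x 176 x 4 mm) lying on the roof of the chamber, sliding along the balance's x. 0 = fully shut, grows to 0.10 m as it slides to the back; starts open 0.05 to 0.095. It stays where it is left; sliding takes about 1 to 2 N; a fixed stop at 0.
- top_pull (a point): Centre of the rear face of the top pane's blue handle, a bar across the pane; the face that is pushed towards the front (balance -x) to shut the pane. The handle is 12 thick (x), 60 long (y), 22 high (z 209 to 231), standing on the pane. Axes as the balance's. With the pane shut it lies at balance x -34, y 0, z 220 mm.
- right_pane (a joint): The like glass pane with a blue handle on the balance's right side; it starts shut (0) and is to stay shut.
- tare_key (a joint): Green tare key, a spring key pressed straight down: 0 = up, 0.005 m = fully down; about 1 N to start and 3 N fully down. Springs back when let go.
- tare_top (a point): Centre of the top of the green key's cap (26 in x, 34 in y; stands 9 above the keypad deck, top at z 55 mm), at balance x -130, y 73, z 55 mm; 75 mm in front of the chamber's front glass.
- power_key (a joint): Red power key, a like key at balance x -130, y -73: 0 = up. Not to be pressed.
- pot: Open orange plastic weighing pot, 48 across, 50 high, standing on the pan inside the chamber. Origin: centre of its underside. To be left alone.
- dye_jar: Closed amber jar with yellow label and white cap, 64 across, 85 high, standing beside the balance. Origin: centre of its underside.
- jar_lid: Loose white jar lid lying flat, 66 across, 16 high. Origin: centre of its underside.
- tongs: Steel tongs lying flat, about 210 long, 76 wide, 12 high. Origin: middle of its underside, x along its length.

How it is judged:
By the outcome, as a careful person would: the job done as asked, in the order asked, and still so for the second after the job is handed in, with the robot touching nothing.
It also fails if it takes over 50 s, if anything falls off the work surface, if the arm or the gripper's body presses on something with over 40 N, if the wrist force passes 120 N, or if a joint passes its speed limit or range.

ROBOT

A 6-joint arm with a two-finger parallel gripper is mounted at the origin on the work surface. World frame = base frame: x ahead of the robot, y to its left, z up, the work surface at z = 0. Lengths are in m, angles in rad, forces in N, time in s.
With the tool pointing down it reaches from about 0.375 to 0.9 m from the base axis. Payload 3.1 kg.
Tool frame: the origin (TCP) lies midway between the tips of the shut fingers; the grasp point (between the pads) lies 19 mm behind it; z points along the fingers, y is the line along which they close (so a half turn about z gives the same grasp; the last joint's range is limited). The gripper opens to 87 mm and grips with 3 to 60 N. Pads are 19 mm wide; open, the fingers measure 117 mm over their backs; the gripper's body (75 mm by 190 mm) begins 51 mm behind the grasp point.
Start: joints at [-1.369, 0.527, 1.433, -0, 1.181, -0.178], TCP at [0.232, -0.58, 0.223] pointing down, gripper open.
Joint ranges: [-3.08, 3.08], [-0.75, 2.2], [0.22, 2.44], [-1.43, 4.57], [0, 2.65], [-2.85, 2.85]. Speed limits (rad/s): [2.79, 2.79, 3.14, 3.14, 3.14, 3.14].

INTERFACE

Orientations are given as a unit quaternion [x, y, z, w].
In Python, from rig import robot gives the robot as it stands.
- The arm moves only by the shell command python3 -m jog 'ROWS' [FORCE]. ROWS is a JSON object of lists of equal length, an entry for each row: "dp": the shift along the tool's x, y, z in mm, a list of three; "delta_rot": the turn, a rotation vector about the tool's x, y, z in rad, a list of three; "gripper": the opening, from -1 (shut) to 1 (fully open). A call has 1 to 12 rows; each row is the pose to reach, as a shift and turn from the pose commanded when the call began, along the tool's axes at that moment; what a row does not reach only later rows make up. A row lasts 1/10 s, in which the tool goes at most 50 mm and 8.59 degrees, less where a joint would pass 70% of its speed; a pose out of reach is approached as far as the arm can. A call with a gripper value outside its range is refused whole. The fingers move at their own pace and stop on an object; FORCE is the grip in N (left out, the last holds). Time passes only in rows, so rows that repeat a pose let the fingers close. It gives the time, the measured TCP pose, the force, the opening and the grip force at its end, in the units of the state.
- robot.get_obs(): the state, without advancing time (a new reading comes with each control period).
- robot.camera(name): name is "scene" or "top"; returns the picture (480x640x3 uint8, red, green, blue); there is no depth.
- robot.camera_model(name): a dict with "fx", "fy", "cx", "cy" (pixels), "xyz" and "orientation" of the camera in the world. Camera axes: x right, y down, z forward; pixel columns grow to the right and rows downward; lengths in m; the calibration is good to about 2 mm. A picture is of the moment at which its call begins. camera_model takes no time and is no camera call.
- robot.hand_in(): hands the job in; it is judged then, once.
Trained networks look in the newest picture that a camera, given by its name, has taken for a name from the list of things; names that differ only in an ending like _2 or _b are one class to them, and where a whole thing is asked for, a point or a joint stands for the part that bears it (a point fixed in the world has none). Each returns a list of dicts, best first, with "score" (0 to 1); they miss things now and then, are a little off and sometimes report something else, mostly with a low value. They report only what shows in the picture. A call takes as long as a camera call.
- robot.search_frame(name, camera): "rect" ([left, top, right, bottom] in pixels, round what is visible of it).
The state is a dict: "time": time; "q": joint angles; "joint_velocities": joint speeds; "joint_torque": joint torques, N m; "position": TCP position; "tool_rot": TCP orientation; "ft_force": force on the tool from outside, world axes, zero at the start; "moment": the same for the moment, N m; "grip_width": finger opening in m; "grip_force": force on a finger pad.
Only numpy, scipy, OpenCV 4.12 (cv2) and the standard library are available. Lean on these libraries where they do the work, as an engineer would, in place of code of your own. Each camera call takes 0.05 s, during which the arm holds its last target. There are 200 camera calls.

## Working session

There is one attempt and no reset: what is moved stays moved. The work goes in short steps, Python scripts to look and compute and a shell command to move; the robot and the scene stay as the last step left them, time stands still between calls to the robot, and variables do not carry over. Pictures are saved under pics/ and viewed, at most 10 in all, crops included, and the job is handed in when it is done.

```bash
mkdir -p pics; ls
python3 - <<'E'
from rig import robot
import cv2
for c in("scene","top"):
    im=robot.camera(c); cv2.imwrite(f"pics/{c}0.png",im[:,:,::-1]); print(robot.camera_model(c))
o=robot.get_obs(); print(o)
for n,c in(("balance","top"),("tare_top","top"),("tare_top","scene"),("side_pull","scene"),("top_pull","scene"),("power_key","top")):
    print(n,c,robot.search_frame(n,c)[:2])
E
```

```text
pics
{'fx': 474.83642572436537, 'fy': 474.83642572436537, 'cx': 320.0281101196628, 'cy': 242.21042033583092, 'xyz': array([ 0.86377862, -0.52503418,  0.90171432]), 'orientation': array([ 0.90767793,  0.27251195, -0.08728697, -0.30698369])}
{'fx': 538.2691107575515, 'fy': 538.2691107575515, 'cx': 317.2525082730113, 'cy': 241.77638540738312, 'xyz': array([ 0.47565364, -0.04146921,  1.48204059]), 'orientation': array([ 0.70763381, -0.70507111,  0.03593028, -0.02895044])}
{'time': 0.1, 'q': array([-1.36950788e+00,  5.28383041e-01,  1.43377005e+00,  6.14962715e-06,
        1.18144692e+00, -1.78528401e-01]), 'joint_velocities': array([-1.61400693e-03, -1.15137723e-03, -2.06410636e-03,  1.72739806e-05,
        1.04437141e-03, -4.50218613e-04]), 'joint_torque': array([-6.45746131e-04, -4.40985131e+01, -1.77150607e+01,  6.35900558e-02,
        5.33842749e-02, -3.81420045e-05]), 'position': array([ 0.23159508, -0.57978428,  0.22166478]), 'tool_rot': array([ 9.82021253e-01,  1.88767720e-01, -8.57832048e-06, -1.00364676e-03]), 'ft_force': array([ 0.07993184, -0.44841737,  0.47156912]), 'moment': array([0.04449887, 0.00432272, 0.01188786]), 'grip_force': 0.0, 'grip_width': 0.08716718711779048}
balance top [{'rect': [302.2, 167.6, 407.0, 311.8], 'score': 0.67}]
tare_top top []
tare_top scene [{'rect': [258.9, 255.7, 279.1, 275.4], 'score': 0.75}, {'rect': [339.2, 226.8, 344.4, 233.2], 'score': 0.48}]
side_pull scene [{'rect': [338.8, 227.1, 343.6, 239.8], 'score': 0.51}]
top_pull scene [{'rect': [297.6, 228.1, 412.8, 339.9], 'score': 0.74}]
power_key top [{'rect': [378.9, 283.1, 394.8, 291.8], 'score': 0.68}]
```

View pics/scene0.png

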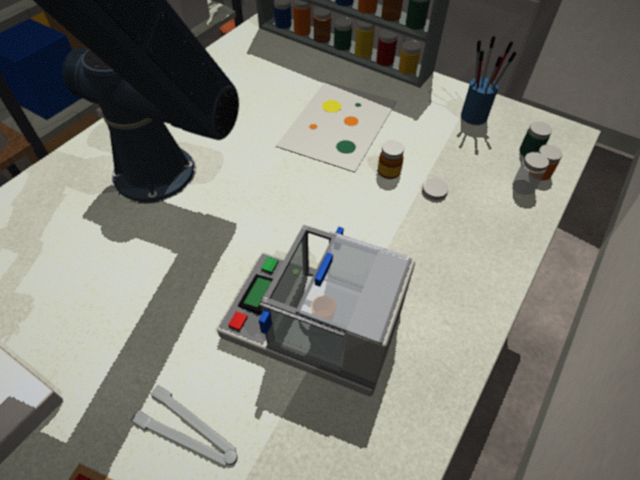

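View pics/top0.png

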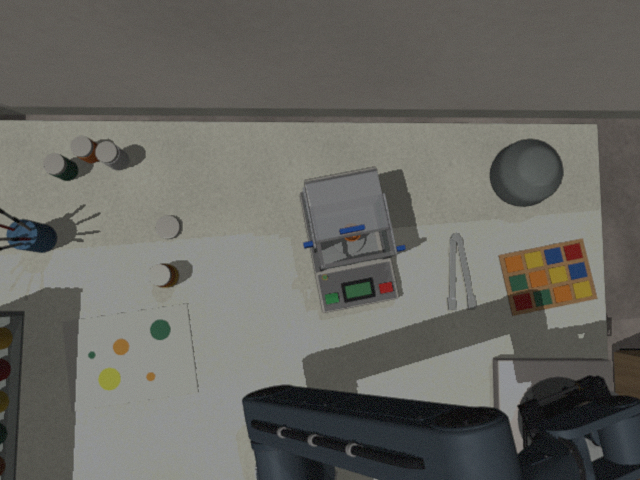

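The scene picture shows the balance with the green key at about (269,265) and the red key at (238,320). The top handle is at (324,268), the left side handle at (340,232), the right handle at (265,321). In the top picture the green key is at (332,299), the red key at (386,288), the top handle at (352,230), the left handle at (308,245) and the right handle at (400,248).

```bash
cat > h.py <<'E'
import numpy as np, cv2
from rig import robot
from scipy.spatial.transform import Rotation as R
from scipy.optimize import least_squares
def proj(cam,P):
    m=robot.camera_model(cam); p=R.from_quat(m["orientation"]).inv().apply(np.atleast_2d(P)-m["xyz"])
    return np.c_[m["fx"]*p[:,0]/p[:,2]+m["cx"],m["fy"]*p[:,1]/p[:,2]+m["cy"]]
def blob(im,col,near,r=16):
    h=cv2.cvtColor(im,cv2.COLOR_RGB2HSV); H,S,V=[h[...,i].astype(int) for i in range(3)]
    ok=(S>140)&(V>60)&{"g":(H>45)&(H<80),"r":(H<8)|(H>172),"b":(H>100)&(H<130)}[col]
    n,l,st,c=cv2.connectedComponentsWithStats(ok.astype(np.uint8))
    c=[(np.hypot(*(c[i]-near)),i) for i in range(1,n) if st[i,4]>8]
    d,i=min(c); return l==i, st[i], np.array([np.where(l==i)[1].mean(),np.where(l==i)[0].mean()])
def box(lo,hi): return np.array([[x,y,z] for x in(lo[0],hi[0]) for y in(lo[1],hi[1]) for z in(lo[2],hi[2])])/1000
def parts(s,t):
    s*=1000;t*=1000
    return {"tare":box((-143,56,46),(-117,90,55)),"power":box((-143,-90,46),(-117,-56,55)),
     "side":box((-47+s,96,149),(-35+s,120,195)),"right":box((-47,-120,149),(-35,-96,195)),"top":box((-46+t,-30,209),(-34+t,30,231))}
def world(P,v): 
    c,n=np.cos(v[2]),np.sin(v[2]); P=np.atleast_2d(P); return np.c_[v[0]+c*P[:,0]-n*P[:,1],v[1]+n*P[:,0]+c*P[:,1],P[:,2]]
def hullc(cam,W):
    h=cv2.convexHull(proj(cam,W).astype(np.float32)); m=cv2.moments(h); return np.array([m["m10"],m["m01"]])/m["m00"]
E
cat > fit.py <<'E'
from h import *
ims={c:robot.camera(c) for c in("scene","top")}
O=[("scene","tare","g",(269,265)),("scene","power","r",(238,320)),("scene","top","b",(324,268)),("scene","right","b",(265,321)),
("top","tare","g",(332,299)),("top","power","r",(386,288)),("top","top","b",(352,230)),("top","side","b",(308,245)),("top","right","b",(400,248))]
obs=[]
for c,p,k,n in O:
    m,st,ce=blob(ims[c],k,n); obs.append(ce); print(c,p,st,ce.round(1))
def res(v):
    P=parts(v[3],v[4]); return np.concatenate([hullc(c,world(P[p],v))-o for (c,p,_,_),o in zip(O,obs)])
s=least_squares(res,[.6,-.1,0.2,.07,.07],loss="soft_l1")
print(s.x.round(4)); print(res(s.x).reshape(-1,2).round(1)); np.save("fit.npy",s.x)
v=s.x
for n,p in(("side_pull",(-.035+v[3],.108,.172)),("top_pull",(-.034+v[4],0,.22)),("tare",(-.13,.073,.055))): print(n,world(p,v).round(4))
E
python3 fit.py
```

```text
scene tare [262 257  16  15 145] [269.4 264.3]
scene power [229 312  18  18 210] [237.5 320.3]
scene top [315 253  17  28 207] [323.3 266.8]
scene right [259 310  11  13  98] [264.  315.8]
top tare [326 294  12  10  79] [331.3 298.1]
top power [379 282  14  11 119] [385.4 287.2]
top top [340 225  25   9 106] [351.7 229. ]
top side [304 241   9   7  42] [308.1 244.1]
top right [397 245   8   6  36] [400.4 247.8]
[ 0.5993 -0.1385  0.1959  0.0531  0.0622]
[[-0.   0.4]
 [ 0.1  0.2]
 [-0.4  2.4]
 [ 0.9  5.4]
 [-0.3  0.1]
 [-0.5  0.4]
 [-0.3  0.6]
 [-0.7  0. ]
 [-2.   0.9]]
side_pull [[ 0.596  -0.0291  0.172 ]]
top_pull [[ 0.6269 -0.133   0.22  ]]
tare [[ 0.4576 -0.0922  0.055 ]]
```

```bash
cat >> h.py <<'E'
def go(bal, yaw=None):
    """tool-frame shift (mm) from the present pose to balance point(s), and turn to tool x along balance x"""
    v=np.load("fit.npy"); o=robot.get_obs(); T=R.from_quat(o["tool_rot"])
    want=R.from_euler("z",v[2])*R.from_euler("x",np.pi)
    print("rotvec",(T.inv()*want).as_rotvec().round(4),"q",o["q"].round(2),"F",o["ft_force"].round(1),"t",round(o["time"],2))
    b=R.from_euler("z",-v[2]).apply(o["position"]-[v[0],v[1],0]); print("now bal",(b*1000).round(1))
    print("dp",(T.inv().apply(world(np.array(bal)/1000,v)-o["position"])*1000).round(1))
E
python3 -c "
from h import *
go([[40,119,320],[40,119,175]])"
```

```text
rotvec [-1.000e-04 -0.000e+00  1.839e-01] q [-1.37  0.53  1.43  0.    1.18 -0.18] F [ 0.2  0.1 -0.5] t 0.5
now bal [-446.6 -361.9  222.5]
dp [[ 566.3 -383.8  -97.4]
 [ 566.3 -383.8   47.6]]
```

```bash
python3 -m jog '{"dp":[[20,-15,-50],[60,-40,-97],[100,-68,-97],[140,-95,-97],[180,-122,-97],[220,-149,-97],[260,-176,-97],[300,-203,-97],[340,-230,-97],[380,-257,-97],[420,-284,-97],[460,-311,-97]],"delta_rot":[[0,0,0.05],[0,0,0.1],[0,0,0.15],[0,0,0.184],[0,0,0.184],[0,0,0.184],[0,0,0.184],[0,0,0.184],[0,0,0.184],[0,0,0.184],[0,0,0.184],[0,0,0.184]],"gripper":[-1,-1,-1,-1,-1,-1,-1,-1,-1,-1,-1,-1]}'
python3 -c "
from h import *
go([[40,119,300],[40,119,175]])"
```

```text
time: 1.7
position: [0.5445, -0.1192, 0.3199]
tool_rot: [0.995, 0.098, 0.0, 0.0]
ft_force: [0.9, -0.4, 0.1]
grip_width: 0.0027
grip_force: 0.0
rotvec [ 0.0005 -0.0005 -0.0001] q [-0.42  0.33  1.48 -0.    1.33  0.96] F [ 0.9 -0.4  0.1] t 1.7
now bal [-50.   29.6 319.9]
dp [[ 90.  -89.4  19.9]
 [ 89.9 -89.5 144.9]]
```

```bash
python3 -m jog '{"dp":[[25,-25,0],[50,-50,0],[75,-75,0],[93,-90,0],[93,-90,0],[93,-90,40],[93,-90,80],[93,-90,110],[93,-90,125],[93,-90,125]],"delta_rot":[[0,0,0],[0,0,0],[0,0,0],[0,0,0],[0,0,0],[0,0,0],[0,0,0],[0,0,0],[0,0,0],[0,0,0]],"gripper":[-1,-1,-1,-1,-1,-1,-1,-1,-1,-1]}'
python3 - <<'E'
from h import *
go([40,119,175])
im=robot.camera("scene");im2=robot.camera("top")
a=cv2.resize(im[180:360,240:440],None,fx=2,fy=2);b=cv2.resize(im2[150:330,250:450],None,fx=2,fy=2)
cv2.imwrite("pics/a1.png",np.hstack([a,b])[:,:,::-1])
E
```

```text
time: 2.7
position: [0.6147, -0.0153, 0.1918]
tool_rot: [0.995, 0.097, -0.003, -0.001]
ft_force: [-0.9, 0.2, 0.4]
grip_width: 0.0001
grip_force: 0.0
rotvec [-0.0022  0.0065 -0.001 ] q [-0.21  0.55  1.48 -0.    1.11  1.17] F [-0.9  0.2  0.4] t 2.7
now bal [ 39.1 117.8 191.8]
dp [[ 1.  -1.2 16.8]]
```

View pics/a1.png

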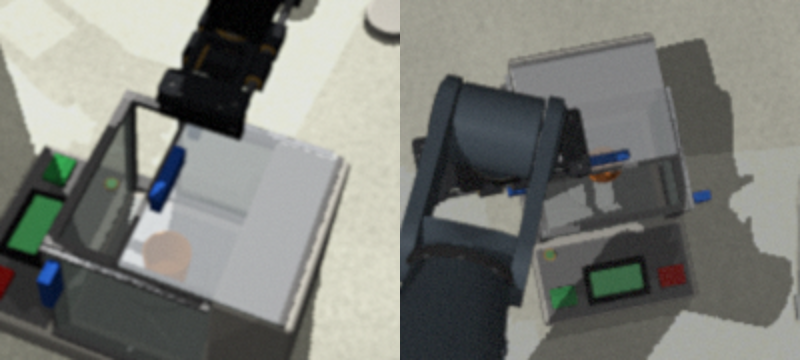

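The left crop shows the gripper beside the chamber's left wall, clear of the top handle at (168,178). In the right crop the side handle at (515,190) lies just in front of the fingers. Next I go down a little and push.

```bash
python3 -m jog '{"dp":[[0,0,7],[0,0,14],[0,0,14],[-7,0,14],[-14,0,14],[-21,0,14],[-28,0,14],[-35,0,14],[-42,0,14],[-49,0,14],[-55,0,14],[-55,0,14]],"delta_rot":[[0,0,0],[0,0,0],[0,0,0],[0,0,0],[0,0,0],[0,0,0],[0,0,0],[0,0,0],[0,0,0],[0,0,0],[0,0,0],[0,0,0]],"gripper":[-1,-1,-1,-1,-1,-1,-1,-1,-1,-1,-1,-1]}'
python3 -c "
from h import *
go([-25.5,119,175])"
```

```text
time: 4.0
position: [0.562, -0.0256, 0.1805]
tool_rot: [0.995, 0.098, -0.001, -0.0]
ft_force: [1.4, 0.3, -0.6]
grip_width: 0.0004
grip_force: 0.0
rotvec [-0.0004  0.0018 -0.0003] q [-0.24  0.5   1.63 -0.    1.01  1.13] F [ 1.4  0.3 -0.6] t 4.0
now bal [-14.6 118.1 180.5]
dp [[-10.9  -0.9   5.6]]
```

```bash
python3 -m jog '{"dp":[[-3,0,0],[-6,0,0],[-9,0,0],[-11,0,0],[-12,0,0],[-12,0,0]],"delta_rot":[[0,0,0],[0,0,0],[0,0,0],[0,0,0],[0,0,0],[0,0,0]],"gripper":[-1,-1,-1,-1,-1,-1]}'
python3 -c "
from h import *
go([-25.5,119,175])"
```

```text
time: 4.6
position: [0.5545, -0.0273, 0.1807]
tool_rot: [0.995, 0.097, 0.003, -0.0]
ft_force: [7.1, 2.3, -3.2]
grip_width: 0.0009
grip_force: 3.6
rotvec [ 0.0004 -0.0068 -0.0009] q [-0.25  0.49  1.66  0.    0.99  1.12] F [ 7.1  2.3 -3.2] t 4.6
now bal [-22.4 117.8 180.7]
dp [[-3.2 -1.2  5.7]]
```

```bash
python3 -m jog '{"dp":[[8,0,0],[16,0,0],[16,0,-30],[16,0,-65],[16,0,-85],[40,20,-90],[60,50,-90],[79,85,-90],[79,118,-90],[79,118,-90],[79,118,-90]],"delta_rot":[[0,0,0],[0,0,0],[0,0,0],[0,0,0],[0,0,0],[0,0,0],[0,0,0],[0,0,0],[0,0,0],[0,0,0],[0,0,0]],"gripper":[-1,-1,-1,-1,-1,-1,-1,-1,-1,-1,-1]}'
python3 - <<'E'
from h import *
go([[56,0,260],[56,0,217]])
im=robot.camera("scene");im2=robot.camera("top")
a=cv2.resize(im[180:360,240:440],None,fx=2,fy=2);b=cv2.resize(im2[150:330,250:450],None,fx=2,fy=2)
cv2.imwrite("pics/a2.png",np.hstack([a,b])[:,:,::-1])
E
```

```text
time: 5.7
position: [0.6516, -0.1286, 0.2697]
tool_rot: [0.995, 0.097, -0.001, -0.001]
ft_force: [-0.7, 0.2, -0.2]
grip_width: 0.0006
grip_force: 0.0
rotvec [-0.0015  0.002  -0.0016] q [-0.36  0.54  1.27  0.    1.33  1.01] F [-0.7  0.2 -0.2] t 5.7
now bal [ 53.2  -0.5 269.7]
dp [[ 2.8 -0.5  9.7]
 [ 2.9 -0.4 52.7]]
```

View pics/a2.png

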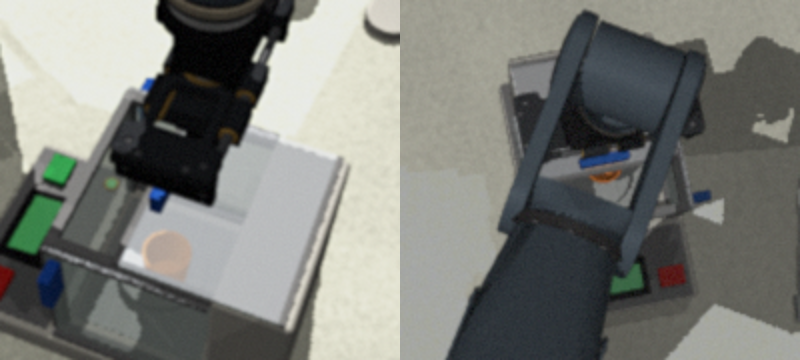

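The side handle has moved forward, to (147,85) in the left crop. The gripper hangs behind the top handle at (605,158) in the right crop. Next I go down and push.

```bash
python3 -m jog '{"dp":[[1,0,20],[2,0,40],[2,0,52],[2,0,52],[-6,0,52],[-15,0,52],[-24,0,52],[-33,0,52],[-42,0,52],[-51,0,52],[-59,0,52],[-64,0,52]],"delta_rot":[[0,0,0],[0,0,0],[0,0,0],[0,0,0],[0,0,0],[0,0,0],[0,0,0],[0,0,0],[0,0,0],[0,0,0],[0,0,0],[0,0,0]],"gripper":[-1,-1,-1,-1,-1,-1,-1,-1,-1,-1,-1,-1]}'
python3 -c "
from h import *
go([-24.5,0,217])"
```

```text
time: 7.0
position: [0.5884, -0.141, 0.2187]
tool_rot: [0.995, 0.098, -0.0, 0.0]
ft_force: [1.4, 0.7, 0.9]
grip_width: 0.0003
grip_force: 0.6
rotvec [ 0.0003  0.0002 -0.0005] q [-0.42  0.5   1.49 -0.    1.15  0.96] F [1.4 0.7 0.9] t 7.0
now bal [-11.2  -0.3 218.7]
dp [[-13.3  -0.3   1.7]]
```

```bash
python3 -m jog '{"dp":[[-3,0,0],[-6,0,0],[-9,0,0],[-11,0,0],[-13,0,0],[-14,0,0],[-14,0,0]],"delta_rot":[[0,0,0],[0,0,0],[0,0,0],[0,0,0],[0,0,0],[0,0,0],[0,0,0]],"gripper":[-1,-1,-1,-1,-1,-1,-1]}'
python3 -c "
from h import *
go([-24.5,0,217])"
```

```text
time: 7.7
position: [0.5785, -0.1429, 0.2186]
tool_rot: [0.995, 0.097, 0.004, -0.0]
ft_force: [8.7, 1.1, -3.2]
grip_width: 0.0003
grip_force: 3.9
rotvec [ 0.0006 -0.007  -0.0007] q [-0.43  0.49  1.52  0.    1.13  0.94] F [ 8.7  1.1 -3.2] t 7.7
now bal [-2.120e+01 -2.000e-01  2.186e+02]
dp [[-3.3 -0.2  1.6]]
```

```bash
python3 -m jog '{"dp":[[8,0,0],[14,0,0],[14,0,-30],[14,0,-65],[-10,-10,-65],[-40,-30,-65],[-75,-50,-65],[-107,-73,-65],[-107,-73,-65],[-107,-73,-65]],"delta_rot":[[0,0,0],[0,0,0],[0,0,0],[0,0,0],[0,0,0],[0,0,0],[0,0,0],[0,0,0],[0,0,0],[0,0,0]],"gripper":[-1,-1,-1,-1,-1,-1,-1,-1,-1,-1]}'
python3 - <<'E'
from h import *
go([[-130,73,90],[-130,73,50]])
im=robot.camera("scene");im2=robot.camera("top")
a=cv2.resize(im[180:360,240:440],None,fx=2,fy=2);b=cv2.resize(im2[150:330,250:450],None,fx=2,fy=2)
cv2.imwrite("pics/a3.png",np.hstack([a,b])[:,:,::-1])
E
```

```text
time: 8.7
position: [0.456, -0.0923, 0.2839]
tool_rot: [0.995, 0.098, 0.0, 0.0]
ft_force: [0.8, -0.7, 0.3]
grip_width: 0.0005
grip_force: 0.0
rotvec [ 0.0005 -0.      0.0002] q [-0.44  0.23  1.74 -0.    1.17  0.93] F [ 0.8 -0.7  0.3] t 8.7
now bal [-131.6   73.2  283.9]
dp [[1.600e+00 1.000e-01 1.939e+02]
 [1.600e+00 1.000e-01 2.339e+02]]
```

View pics/a3.png

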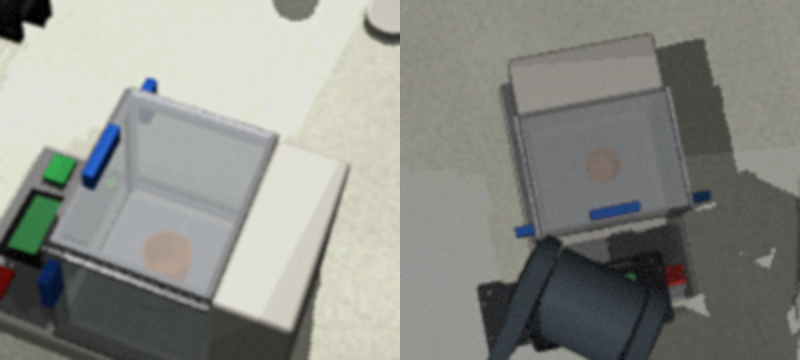

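Both panes look shut: the top handle is at (100,155) and the side handle at (147,88) in the left crop, and they line up with the shut right handle. I'll check this by numbers.

Run:
```python
from h import *
im={c:robot.camera(c) for c in("scene","top")}
O=[("scene","tare","g",(269,264)),("scene","top","b",(290,257)),("scene","side","b",(314,223)),("scene","right","b",(265,321)),
("top","power","r",(587,287)) ,("top","top","b",(357,255)),("top","side","b",(312,265)),("top","right","b",(400,248))]
O=[o for o in O if o[:2]!=("top","power")]
obs=[]
for c,p,k,n in O: obs.append(blob(im[c],k,n)[2])
v0=np.load("fit.npy")
def res(v):
    P=parts(v[0],v[1]); return np.concatenate([hullc(c,world(P[p],v0))-o for (c,p,_,_),o in zip(O,obs)])
s=least_squares(res,[.0,.0],loss="soft_l1"); print(s.x.round(4)); print(res(s.x).reshape(-1,2).round(1))
```

```text
[0. 0.]
[[ 0.   0.3]
 [-0.1  2.4]
 [-1.3  7.7]
 [ 1.1  5.3]
 [-0.3  0.4]
 [-0.5  0.4]
 [-2.   0.7]]
```

```bash
python3 -m jog '{"dp":[[3,0,50],[3,0,100],[3,0,150],[3,0,190],[3,0,212],[3,0,218],[3,0,218]],"delta_rot":[[0,0,0],[0,0,0],[0,0,0],[0,0,0],[0,0,0],[0,0,0],[0,0,0]],"gripper":[-1,-1,-1,-1,-1,-1,-1]}'
python3 - <<'E'
from h import *
go([-129,73,49])
im=robot.camera("scene");cv2.imwrite("pics/a4.png",cv2.resize(im[180:330,200:400],None,fx=4,fy=4)[:,:,::-1])
E
```

```text
time: 9.6
position: [0.4597, -0.0922, 0.0646]
tool_rot: [0.995, 0.098, -0.001, -0.0]
ft_force: [0.4, -0.6, -0.6]
grip_width: 0.0003
grip_force: 0.0
rotvec [-0.001   0.0013 -0.0002] q [-0.44  0.6   1.95 -0.    0.59  0.94] F [ 0.4 -0.6 -0.6] t 9.6
now bal [-127.9   72.6   64.6]
dp [[-1.1 -0.4 15.6]]
```

View pics/a4.png

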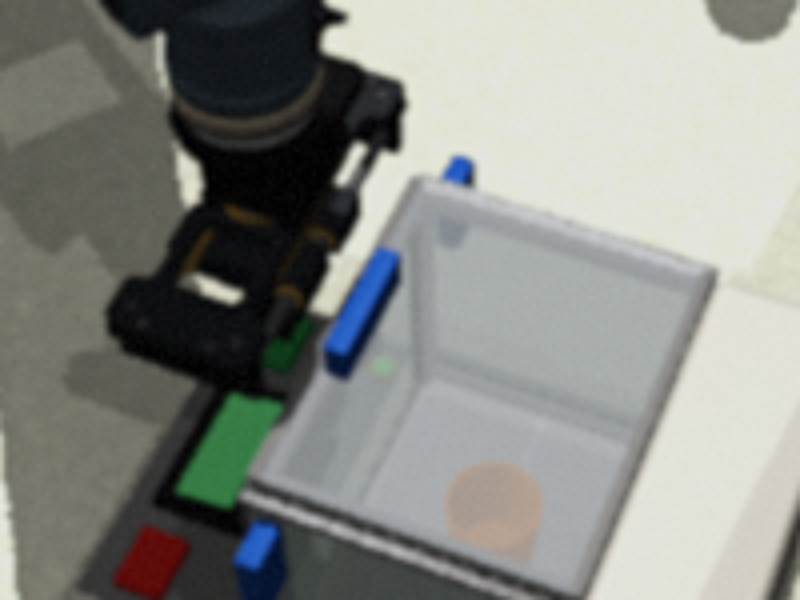

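The fingers hover above the green key, which is partly visible at (290,345). The panes are shut and the body is clear of the glass. Now the press.

```bash
python3 -m jog '{"dp":[[-1,0,5],[-1,0,8],[-1,0,11],[-1,0,14],[-1,0,16],[-1,0,17],[-1,0,17]],"delta_rot":[[0,0,0],[0,0,0],[0,0,0],[0,0,0],[0,0,0],[0,0,0],[0,0,0]],"gripper":[-1,-1,-1,-1,-1,-1,-1]}'
python3 -c "
from h import *
go([-129,73,49])"
```

```text
time: 10.35
position: [0.4589, -0.0924, 0.0501]
tool_rot: [0.995, 0.098, 0.001, 0.001]
ft_force: [-1.8, 0.3, 15.5]
grip_width: 0.0003
grip_force: 7.6
rotvec [ 0.0013 -0.0017  0.    ] q [-0.44  0.63  1.96 -0.    0.55  0.94] F [-1.8  0.3 15.5] t 10.35
now bal [-128.7   72.6   50.1]
dp [[-0.3 -0.4  1.1]]
```

```bash
python3 -m jog '{"dp":[[0,0,-5],[0,0,-15],[0,0,-50],[0,0,-100],[0,0,-150],[0,0,-200],[0,0,-230],[0,100,-230],[0,150,-230],[0,200,-230],[0,220,-230],[0,220,-230]],"delta_rot":[[0,0,0],[0,0,0],[0,0,0],[0,0,0],[0,0,0],[0,0,0],[0,0,0],[0,0,0],[0,0,0],[0,0,0],[0,0,0],[0,0,0]],"gripper":[-1,-1,-1,-1,-1,-1,-1,-1,-1,-1,-1,-1]}'
python3 - <<'E'
from h import *
go([-129,73,49])
im=robot.camera("scene");im2=robot.camera("top")
cv2.imwrite("pics/a5.png",np.hstack([cv2.resize(i,(400,300)) for i in(im,im2)])[:,:,::-1])
print(blob(im,"b",(290,257))[2],blob(im,"b",(314,223))[2],blob(im,"g",(269,264))[1:])
E
```

```text
time: 11.55
position: [0.5014, -0.3125, 0.2785]
tool_rot: [0.995, 0.096, 0.0, 0.001]
ft_force: [-0.2, 0.2, -0.1]
grip_width: 0.0006
grip_force: 0.0
rotvec [ 0.0022 -0.0003 -0.0033] q [-0.75  0.42  1.46 -0.    1.26  0.63] F [-0.2  0.2 -0.1] t 11.55
now bal [-129.9 -151.6  278.5]
dp [[ 1.000e-01 -2.251e+02  2.290e+02]]
[290.05527638 255.58291457] [314.57142857 222.32142857] (array([262, 257,  16,  15, 144], dtype=int32), array([269.34722222, 264.36805556]))
```

View pics/a5.png

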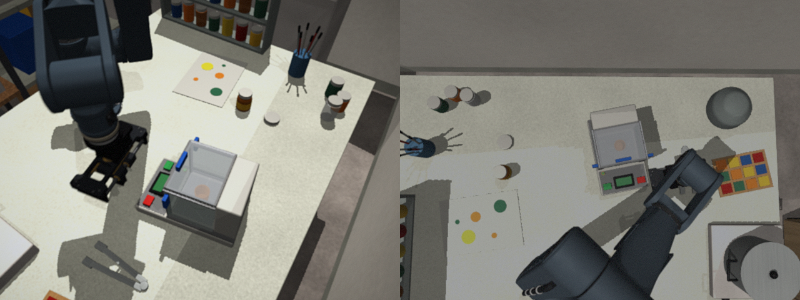

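The panes are shut, the green key is back up (same blob as at the start), and everything else is undisturbed with the robot clear.

```bash
python3 -c "
from rig import robot
print(robot.hand_in())"
```

```text
the job is handed in; nothing more can be done
None
```

I pushed the side and top panes shut against their stops, then pressed the green tare key fully down and let it come back up; the job is handed in, with the robot clear and nothing else visibly moved.

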